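# Lay a notebook down into the tooling board and clamp it

## Robot

A 6-joint arm with a two-finger parallel gripper is mounted at the origin on a cart in front of the work surface, level with it; the furniture and walls round the work are solid. World frame = base frame: x ahead of the robot, y to its left, z up, the work surface at z = 0. Lengths are in m, angles in rad, forces in N, time in s.
With the tool pointing down it reaches from about 0.35 to 0.975 m from the base axis. Payload 4.9 kg.
Tool frame: the origin (TCP) lies between the finger pads; the fingertips stand 17 mm ahead of it and the grasp point (between the pads) lies 2 mm behind it; z points along the fingers, y is the direction in which the jaws open and shut (so a half turn about z gives the same grasp; the last joint's range is limited). The gripper opens to 85 mm and grips with 20 to 120 N. Pads are 22 mm wide; open, the fingers measure 114 mm over their backs; the gripper's body (76 mm by 85 mm) begins 54 mm behind the grasp point. The pads swing forward as they close: fully open they stand 13 mm farther back than shut.
Start: joints at [1.059, 0.053, 1.613, -0, 1.476, -0.119], TCP at [0.239, 0.577, 0.248] pointing down, gripper open.
Joint ranges: [-3.01, 3.01], [-1.01, 2.22], [0.06, 2.58], [-1.02, 4.17], [0.09, 2.62], [-3.14, 3.14]. Speed limits (rad/s): [2.57, 2.57, 3.14, 3.14, 3.14, 3.14].

## Interface

Orientations are given as a unit quaternion [w, x, y, z].
In Python, from plant import state, grab_frame, camera_model, job_done, find_in, silhouettes, landmark_of gives the robot as it stands.
- The arm moves only by the shell command python3 -m crank 'ROWS'. ROWS is JSON, a list of rows, each an object with "angular": the turn, a rotation vector about the tool's x, y, z each as a share of 5 degrees, from -1 to 1, a list of three; "delta_pos": the shift along the tool's x, y, z each as a share of 3 cm, from -1 to 1, a list of three; "gripper": the opening, from 0 (shut) to 1 (fully open). In form: [{"angular": [ax, ay, az], "delta_pos": [tx, ty, tz], "gripper": gripper}, ...]. A call has 1 to 12 rows; each row shifts and turns the commanded pose from where the row before left it, along the tool's axes as they then stand; what a row does not reach is not made up. A row lasts 1/8 s, in which the tool goes at most 62.5 mm and 10.7 degrees, less where a joint would pass 70% of its speed; a pose out of reach is approached as far as the arm can. A call with a number of a shift or a turn outside -1 to 1 is refused whole. A call with a gripper value outside its range is refused whole. The fingers move at their own pace and stop on an object; the grip force is fixed at half the most. Time passes only in rows, so rows that do not move let the fingers close. It gives the time, the measured TCP pose, the force and the opening at its end, in the units of the state.
- state(): the state, without advancing time (a new reading comes with each control period).
- grab_frame(name): name is "scene" or "top"; returns the picture (480x640x3 uint8, red, green, blue); there is no depth.
- camera_model(name): a dict with "camera_matrix" (3x3 intrinsics, pixels), "rvec" (rotation vector, rad) and "tvec" (3), from world to camera coordinates, as OpenCV has them. Camera axes: x right, y down, z forward; pixel columns grow to the right and rows downward; lengths in m; the calibration is good to about 2 mm. A picture is of the moment at which its call begins. camera_model takes no time and is no camera call.
- job_done(): hands the job in, once; it reports no verdict.
Trained networks look in the newest picture that a camera, given by its name, has taken for a name from the list of things; names that differ only in an ending like _2 or _b are one class to them, and where a whole thing is asked for, a point or a joint stands for the part that bears it (a point fixed in the world has none). Each returns a list of dicts, best first, with "conf" (0 to 1); they miss things now and then, are a little off and sometimes report something else, mostly with a low value. They report only what shows in the picture. A call takes as long as a camera call. They do not tell look-alikes from the thing itself.
- find_in(camera, target): "bbox" ([left, top, right, bottom] in pixels, round what is visible of it).
- silhouettes(camera, target): "mask" (480x640 bool, what is visible of it) and "bbox" ([left, top, right, bottom] in pixels, round what is visible of it).
- landmark_of(camera, target): "pixel" ([column, row] in pixels: a listed point, or the origin of a listed thing).
The state is a dict: "time": time; "joint_pos": joint angles; "joint_vel": joint speeds; "joint_efforts": joint torques, N m; "tool_pos": TCP position; "tool_rot": TCP orientation; "contact_force": force on the tool from outside, world axes, zero at the start; "ft_torque": the same for the moment, N m; "gripper_width": opening from 0.0 (shut) to 1.0 (fully open).
Only numpy, scipy, OpenCV 4.12 (cv2) and the standard library are available. Lean on these libraries where they do the work, as an engineer would, in place of code of your own. Each camera call takes 0.05 s, during which the arm holds its last target.

## Task

Get the leather notebook clamped on the tooling board, ready for its cover to be tooled. Tip it over toward the back fence by pushing high on its cover, so that it falls flat inside the leather-lined corner; then push it along the board until its edge is fully home against the back fence, and swing the cam lever round until the cam has pressed the notebook tight against the side fence and holds it there. Do it all by pushing with the fingertips: do not pick the notebook up, and leave the things around the board alone.

Things in the scene. Friction and masses are not known exactly. Their poses are not given: they have to be found in the camera images.
- board: Fixed plywood tooling board, 240 x 245 mm, 15 mm thick: its top face is 15 mm above the table. Origin on the table under the board; axes: x from the open front edge (at x = -113 mm) toward the back fence, y toward the side fence, z up.
- back_fence (a point): Middle of the foot of the back fence's inner face (board x = +105 mm). The fence is a wooden strip standing 20 mm above the board's top face, along board y. Axes as the board's.
- side_fence (a point): Middle of the foot of the side fence's inner face (board y = +95 mm). The fence is a wooden strip standing 20 mm above the board's top face, running along board x from -61 to +104 mm. Axes as the board's.
- lining (a point): Centre of the lined corner: a flush tan leather inlay with a stitched border, 150 mm along board x (-45 to +105 mm) by 167 mm along board y (-72 to +95 mm), bounded by the two fences. Axes as the board's.
- home (a point): Fixed point of the board: where the centre of the notebook is when it lies flat, touching both fences (board x 51, y 20, z 28 mm). Axes as the board's.
- notebook: Loose dark-brown leather-bound notebook, a stiff block 26 mm thick, 150 mm long, 108 mm high, about 0.27 kg, standing on its flat spine on the board. Origin: centre of the spine's outer face (underside). Axes: x through the thickness (to the back fence while standing, down once tipped over), y along its length, to the side fence, z from spine to fore-edge (up, then to the back fence).
- notebook_mid (a point): Centre of the notebook, 54 mm from the spine's outer face. Axes as the notebook's.
- pivot (a point): Fixed point: vertical pivot of the cam lever, on the board's top face beside the lined corner, opposite the side fence (board x 51, y -96 mm). The cam under the lever is a disc of 24 mm radius set 18 mm off the pivot, 17 to 36 mm above the table; turned, it pushes the flat notebook toward the side fence.
- lever_knob (a point): Centre of the turned wooden knob (22 mm across at its widest, standing from 44 to 79 mm above the table, this point 65 mm above the table) at the end of the cam lever, 85 mm from the pivot. The lever's bar is 18 mm wide and lies 36 to 45 mm above the table.
- clamp_lever (a joint): Angle of the cam lever (rad): 0 = open, grows clockwise seen from above. At 0 the line from pivot to knob points 55 degrees clockwise from the board's +x axis; it swings toward the board's front. On a flat notebook the cam gets tight at about 1.6; about 10 N on the knob takes it to 1.75 (stop at 1.92). Friction (0.06 N m) and wedging keep it where it is left.
- slicker: Turned wooden edge slicker, 34 mm across, 54 mm high, standing on the table behind the back fence; origin at its foot. Leave alone.
- folder: White bone folder, 126 x 24 x 9 mm, lying on the table behind the back fence, along it; origin at its underside's centre. Leave alone.
- wax: Round yellow cake of wax, 49 mm across, 18 mm high, on the table beside the side fence; origin at its underside's centre. Leave alone.
- glue: Cream glue bottle with a red cap, 42 x 61 x 164 mm, standing on the table behind the back fence; origin at its foot. Leave alone.
Things that resemble listed ones, but are neither listed nor needed, are in the scene too. Of the things that look like the notebook, the smaller one is meant.

How it is judged:
By the outcome, as a careful person would: the job done as asked, in the order asked, and still so for the second after the job is handed in, with the robot touching nothing.
It also fails if it takes over 56 s, if anything falls off the work surface, if the arm or the gripper's body presses on something with over 40 N, if the wrist force passes 120 N, or if a joint passes its speed limit or range.

## Working session

There is one attempt and no reset: what is moved stays moved. The work goes in short steps, Python scripts to look and compute and a shell command to move; the robot and the scene stay as the last step left them, time stands still between calls to the robot, and variables do not carry over. Pictures are saved under pics/ and viewed, and the job is handed in when it is done.

```bash
ls; mkdir -p pics; python3 - <<'E'
from plant import *
import cv2
for n in("scene","top"):
    im=grab_frame(n); cv2.imwrite(f"pics/{n}0.png",im[:,:,::-1])
    m=camera_model(n); print(n,m)
print(state())
E
```

```text
pics
scene {'camera_matrix': array([[566.91777849,   0.        , 324.6938429 ],
       [  0.        , 566.91777849, 243.15474096],
       [  0.        ,   0.        ,   1.        ]]), 'rvec': array([ 2.2379716 , -1.06200233,  0.36933737]), 'tvec': array([-0.56690054,  0.27985238,  1.15144886])}
top {'camera_matrix': array([[516.27793721,   0.        , 317.1763404 ],
       [  0.        , 516.27793721, 240.4161636 ],
       [  0.        ,   0.        ,   1.        ]]), 'rvec': array([ 2.11287408, -2.1523986 ,  0.12707303]), 'tvec': array([-0.19642353,  0.59239957,  1.11875834])}
{'time': 0.1, 'joint_pos': array([ 1.05895806e+00,  5.33100770e-02,  1.61410602e+00, -8.31669638e-06,
        1.47600004e+00, -1.18994904e-01]), 'joint_vel': array([-0.00083802, -0.00181103, -0.00241575, -0.00095653,  0.00032075,
        0.00051305]), 'joint_efforts': array([ 3.28545339e-04, -3.94899738e+01, -3.71363425e+01, -1.89942248e-04,
        3.93480237e-03,  2.46900663e-05]), 'tool_pos': array([0.23900697, 0.57694184, 0.24720427]), 'tool_rot': array([-2.78899523e-04,  1.95160606e-01,  9.80770874e-01, -8.68049888e-04]), 'contact_force': array([ 0.80034487,  0.3773588 , -0.00344031]), 'ft_torque': array([ 0.01487426, -0.06357369, -0.04427893]), 'gripper_width': 0.9988539213184329}
```

View pics/scene0.png

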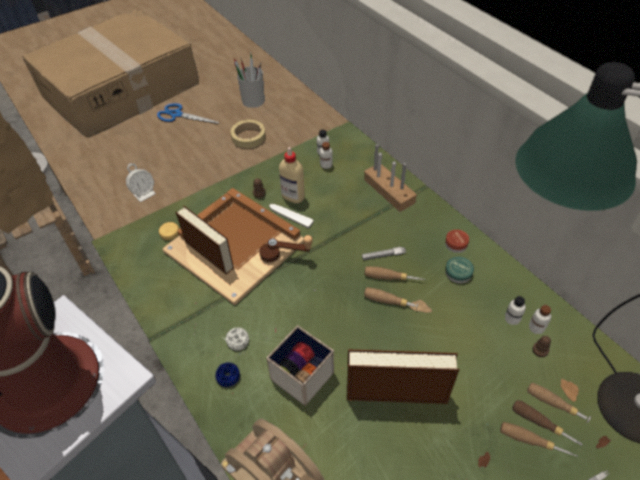

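View pics/top0.png

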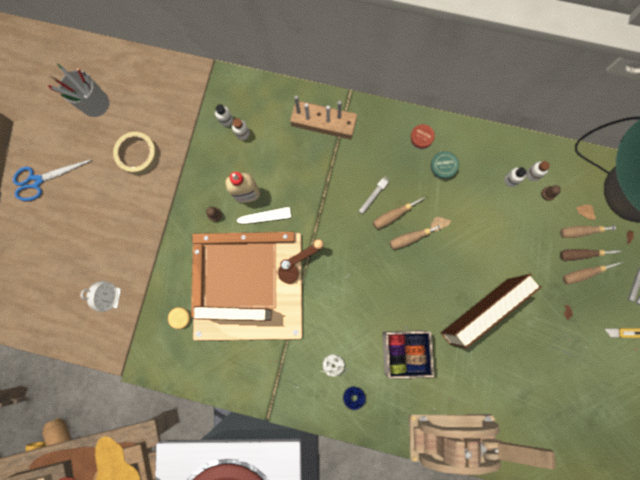

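The top view shows two notebook-like blocks. One stands on the board at about (231,314) and is roughly 76 px long. The other stands on the mat at about (492,310) and is roughly 105 px long. The one on the board is smaller and fits the description. Next I'll confirm that in a crop and measure.

```bash
cat > h.py <<'E'
from plant import *
import cv2, numpy as np
def proj(n,P):
    m=camera_model(n); return cv2.projectPoints(np.atleast_2d(np.array(P,float)),m['rvec'],m['tvec'],m['camera_matrix'],None)[0][:,0]
def ray(n,uv,z):
    m=camera_model(n);R=cv2.Rodrigues(m['rvec'])[0];c=-R.T@m['tvec']
    d=R.T@np.linalg.inv(m['camera_matrix'])@np.array([uv[0],uv[1],1.])
    return c+d*(z-c[2])/d[2]
def tri(u1,u2):
    P=[]
    for n in("scene","top"):
        m=camera_model(n);P.append(m['camera_matrix']@np.c_[cv2.Rodrigues(m['rvec'])[0],m['tvec']])
    X=cv2.triangulatePoints(P[0],P[1],np.array(u1,float).reshape(2,1),np.array(u2,float).reshape(2,1))[:,0];return X[:3]/X[3]
E
python3 - <<'E'
from h import *
for n in("scene","top"): print(n,proj(n,[[0,0,0],[.239,.577,.247]]))
a=cv2.imread("pics/scene0.png")[150:320,140:340];b=cv2.imread("pics/top0.png")[220:360,160:340]
cv2.imwrite("pics/cs.png",cv2.resize(a,None,fx=3.5,fy=3.5,interpolation=2))
cv2.imwrite("pics/ct.png",cv2.resize(b,None,fx=4,fy=4,interpolation=2))
res={}
for t in["board","back_fence","side_fence","lining","home","notebook","notebook_mid","pivot","lever_knob","slicker","folder","wax","glue"]:
    for n in("scene","top"):
        r=landmark_of(n,t)[:2]; res[t,n]=r
        print(t,n,[(np.round(q['pixel'],1),round(q['conf'],2)) for q in r])
    if res[t,"scene"] and res[t,"top"]: print("   ",np.round(tri(res[t,"scene"][0]['pixel'],res[t,"top"][0]['pixel']),4))
E
```

```text
scene [[ 45.57941241 380.94052746]
 [-45.74648383 115.13644206]]
top [[ 226.53197765  513.79318731]
 [-120.77237322  425.75820397]]
board scene [(array([230.5, 243.3]), 0.66)]
board top [(array([246.5, 287.5]), 0.73)]
    [ 0.4861 -0.0434  0.0169]
back_fence scene [(array([264. , 214.4]), 0.62)]
back_fence top [(array([288.3, 266.1]), 0.67), (array([244.6, 244. ]), 0.6)]
    [ 0.5159 -0.1491  0.1652]
side_fence scene [(array([206.5, 218.6]), 0.95)]
side_fence top [(array([201.3, 280.9]), 0.64)]
    [0.5032 0.059  0.0199]
lining scene [(array([230.8, 234.6]), 0.97)]
lining top [(array([236.4, 273.4]), 0.59), (array([286.9, 265.8]), 0.18)]
    [ 0.5167 -0.0148  0.0013]
home scene [(array([237. , 224.3]), 0.86), (array([233.4, 235.4]), 0.45)]
home top [(array([238.3, 266.6]), 0.76)]
    [ 0.5306 -0.0264  0.0349]
notebook scene [(array([398.1, 394.3]), 0.92), (array([206.9, 254.3]), 0.63)]
notebook top [(array([238. , 309.7]), 0.96), (array([478.6, 310.9]), 0.61)]
    [ 2.1041  1.0295 -6.8908]
notebook_mid scene [(array([233.3, 234.4]), 0.67), (array([205. , 239.3]), 0.65)]
notebook_mid 
[... 254 characters left out ...]
scene [(array([305.8, 244.2]), 0.92), (array([207.6, 219.3]), 0.24)]
lever_knob top [(array([316.8, 242.8]), 0.61)]
    [ 0.5796 -0.2045  0.0477]
slicker scene [(array([257.3, 194.4]), 0.51)]
slicker top [(array([213.4, 210.4]), 0.69)]
    [ 0.6699  0.0445 -0.0154]
folder scene [(array([290.2, 215.9]), 0.83)]
folder top [(array([261. , 217.5]), 0.6), (array([235.8, 266.7]), 0.22)]
    [ 0.6558 -0.0762 -0.008 ]
wax scene [(array([171.5, 233.5]), 0.86), (array([293.9, 196.9]), 0.74)]
wax top [(array([179.6, 313.5]), 0.6)]
    [ 0.4307  0.1171 -0.0133]
glue scene [(array([294.5, 198.3]), 0.76)]
glue top [(array([243. , 243.2]), 0.65), (array([245.4, 188.3]), 0.57)]
    [ 0.6136 -0.0847  0.0928]
```

```bash
python3 -c "
import json;from plant import *
s=state();print(s['time'],s['tool_pos'],s['joint_pos'])"
```

```text
1.4 [0.23921355 0.5774025  0.24831895] [ 1.05901995e+00  5.26886372e-02  1.61288608e+00  1.88923344e-05
  1.47597751e+00 -1.19003143e-01]
```

View pics/cs.png

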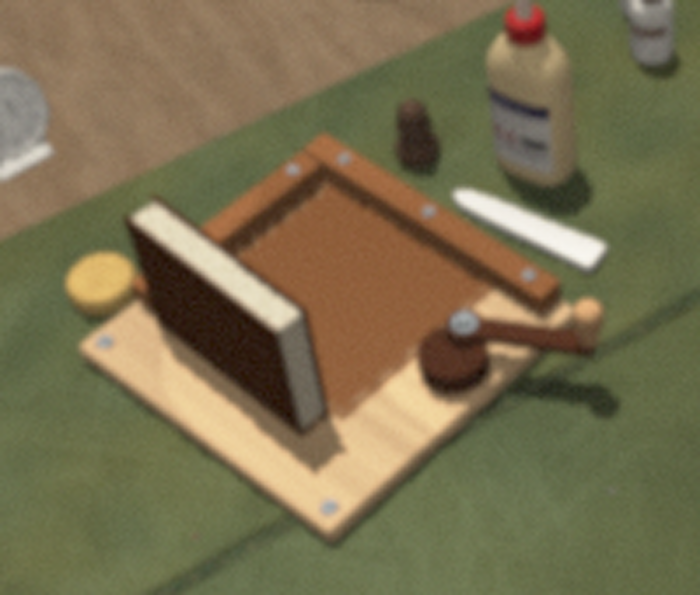

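View pics/ct.png

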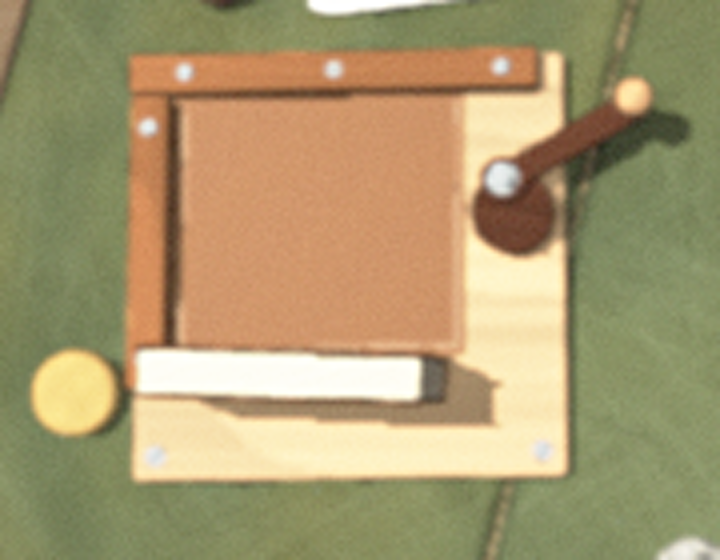

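```bash
cat >> h.py <<'E'
def W(p,P):
    c,s=np.cos(p[2]),np.sin(p[2]);P=np.atleast_2d(np.array(P,float))
    return np.c_[p[0]+c*P[:,0]-s*P[:,1],p[1]+s*P[:,0]+c*P[:,1],P[:,2]]
E
python3 - <<'E'
from h import *
from scipy.optimize import least_squares
S=lambda u,v:(140+u/3.5,150+v/3.5)
T=lambda u,v:(160+u/4,220+v/4)
obs=[("top",T(567,473),(-.113,-.1225,.015)),("top",T(133,481),(-.113,.1225,.015)),
("top",T(463,352),(-.045,-.072,.015)),
("scene",S(330,537),(-.113,-.1225,.015)),("scene",S(80,347),(-.113,.1225,.015)),
("top",(288.3,266.1),None) and ("scene",(275.8,250.7),(.051,-.096,.015)),
("scene",(206.5,218.6),(.0215,.095,.015)),("top",(201.3,280.9),(.0215,.095,.015)),
("scene",(264,214.4),(.105,0,.015)),("top",(244.6,244),(.105,0,.015)),
("scene",(237,224.3),(.051,.02,.028)),("top",(238.3,266.6),(.051,.02,.028)),
("scene",(230.8,234.6),(.03,.0115,.015)),("top",(236.4,273.4),(.03,.0115,.015)),]
def f(p): return np.concatenate([proj(n,W(p,X))[0]-np.array(u) for n,u,X in obs])
r=least_squares(f,[.486,-.043,0],loss='soft_l1');print(r.x,np.degrees(r.x[2]));print(f(r.x).reshape(-1,2).round(1))
p=r.x
print("cam top",-cv2.Rodrigues(camera_model('top')['rvec'])[0].T@camera_model('top')['tvec'])
for k,v in dict(home=(.051,.02,.028),pivot=(.051,-.096,.015)).items(): print(k,W(p,v).round(4))
# notebook top corners (z=.123) from top view, in board coords
q=lambda X:(np.array([[np.cos(p[2]),np.sin(p[2])],[-np.sin(p[2]),np.cos(p[2])]])@(X[:2]-p[:2])).round(4)
for u in[(137,349),(136,393),(420,402),(424,356)]: print("nb top",q(ray("top",T(*u),.123)))
for u in[(128,215),(155,202),(302,312),(275,335)]: print("nb scene",q(ray("scene",S(*u),.123)))
for u in[(303,433),(327,418)]: print("nb scene foot",q(ray("scene",S(*u),.015)))
print("knob",q(tri((140+588/3.5,150+308/3.5),T(633,95))),tri((140+588/3.5,150+308/3.5),T(633,95)))
E
```

```text
[ 0.48423102 -0.04212217  0.02098034] 1.202084679516447
[[-0.7 -0.8]
 [-1.1  1.3]
 [ 1.9 -0.3]
 [-0.3 -2.6]
 [-2.6 -0.5]
 [-1.5 -0.9]
 [ 2.5  2.2]
 [ 2.7  0.3]
 [-4.1  4. ]
 [ 0.2 -0.7]
 [ 1.3 -0.3]
 [-2.8 -0.2]
 [ 4.8 -0.3]
 [ 4.   2.6]]
cam top [ 0.41937332 -0.23741851  1.18697016]
home [[ 0.5348 -0.0211  0.028 ]]
pivot [[ 0.5372 -0.137   0.015 ]]
nb top [-0.0397  0.0889]
nb top [-0.0621  0.0894]
nb top [-0.0721 -0.0566]
nb top [-0.0489 -0.0591]
nb scene [-0.0612  0.0881]
nb scene [-0.0425  0.0829]
nb scene [-0.0513 -0.0598]
nb scene [-0.0747 -0.0598]
nb scene foot [-0.0694 -0.0562]
nb scene foot [-0.0508 -0.06  ]
knob [ 0.0887 -0.1707] [ 0.57650071 -0.21093716  0.07627834]
```

```bash
python3 - <<'E'
from h import *
from scipy.optimize import least_squares
S=lambda u,v:(140+u/3.5,150+v/3.5)
T=lambda u,v:(160+u/4,220+v/4)
obs=[("top",T(567,474),(-.113,-.1225,.015)),("top",T(133,481),(-.113,.1225,.015)),("top",T(559,53),(.127,-.1225,.015)),
("top",T(463,350),(-.045,-.072,.015)),("top",T(464,95),(.105,-.072,.015)),("top",T(173,93),(.105,.095,.035)),
("scene",S(330,533),(-.113,-.1225,.015)),("scene",S(80,347),(-.113,.1225,.015)),
("scene",S(326,178),(.105,.095,.015))]
def f(p): return np.concatenate([proj(n,W(p,X))[0]-np.array(u) for n,u,X in obs])
r=least_squares(f,[.486,-.043,0],loss='soft_l1');print(r.x,np.degrees(r.x[2]));print(f(r.x).reshape(-1,2).round(1))
p=r.x
q=lambda X:(np.array([[np.cos(p[2]),np.sin(p[2])],[-np.sin(p[2]),np.cos(p[2])]])@(X[:2]-p[:2])).round(4)
for u in[(137,349),(136,393),(420,402),(424,356)]: print("nb top",q(ray("top",T(*u),.123)))
for u in[(128,215),(155,202),(302,312),(275,335)]: print("nb scene",q(ray("scene",S(*u),.123)))
for u in[(303,433),(327,418)]: print("nb scene foot",q(ray("scene",S(*u),.015)))
for k,v in dict(home=(.051,.02,.028),pivot=(.051,-.096,.015),nb=(-.056,.0155,0),kn=(.051+.085*np.cos(np.radians(55)),-.096-.085*np.sin(np.radians(55)),.065)).items(): print(k,W(p,v).round(4))
E
```

```text
[ 0.48396487 -0.04457421  0.00997324] 0.5714244822902279
[[-0.2 -0.3]
 [-0.6  0.8]
 [-0.5 -1. ]
 [ 2.8  0.7]
 [ 1.6 -1.3]
 [-0.   0.1]
 [-0.4 -0.7]
 [-2.  -0.5]
 [ 0.6  1.3]]
nb top [-0.0404  0.0909]
nb top [-0.0628  0.0912]
nb top [-0.0712 -0.0549]
nb top [-0.048  -0.0572]
nb scene [-0.0619  0.0899]
nb scene [-0.0432  0.0849]
nb scene [-0.0504 -0.0579]
nb scene [-0.0738 -0.0581]
nb scene foot [-0.0685 -0.0546]
nb scene foot [-0.0498 -0.0582]
home [[ 0.5348 -0.0241  0.028 ]]
pivot [[ 0.5359 -0.1401  0.015 ]]
nb [[ 0.4278 -0.0296  0.    ]]
kn [[ 0.5854 -0.2092  0.065 ]]
```

```bash
python3 -m crank '[{"angular":[0,0,0],"delta_pos":[-0.7,-1,0],"gripper":0.7},{"angular":[0,0,0],"delta_pos":[-0.7,-1,0],"gripper":0.7},{"angular":[0,0,0],"delta_pos":[-0.7,-1,0],"gripper":0.7},{"angular":[0,0,0],"delta_pos":[-0.7,-1,0],"gripper":0.7},{"angular":[0,0,0],"delta_pos":[-0.7,-1,0],"gripper":0.7},{"angular":[0,0,0],"delta_pos":[-0.7,-1,0],"gripper":0.7},{"angular":[0,0,0],"delta_pos":[-0.7,-1,0],"gripper":0.7},{"angular":[0,0,0],"delta_pos":[-0.7,-1,0],"gripper":0.7},{"angular":[0,0,0],"delta_pos":[-0.7,-1,0],"gripper":0.7},{"angular":[0,0,0],"delta_pos":[-0.7,-1,0],"gripper":0.7},{"angular":[0,0,0],"delta_pos":[-0.7,-1,0],"gripper":0.7},{"angular":[0,0,0],"delta_pos":[-0.7,-1,0],"gripper":0.7}]'
```

```text
time: 2.9
tool_pos: [0.3343, 0.1473, 0.2486]
tool_rot: [0.0, 0.195, 0.981, 0.0]
contact_force: [0.3, -1.1, 0.3]
gripper_width: 0.699
```

```bash
cat >> h.py <<'E'
from scipy.spatial.transform import Rotation as Ro
def go(target,yaw=None):
    "shift to target in tool units; yaw error of tool y axis"
    s=state();q=s['tool_rot'];R=Ro.from_quat(np.r_[q[1:],q[0]]).as_matrix()
    d=R.T@(np.array(target)-s['tool_pos'])/.03
    print("t",s['time'],"pos",s['tool_pos'].round(4),"yaw_y",np.degrees(np.arctan2(R[1,1],R[0,1])).round(2),"tilt",np.degrees(np.arccos(-R[2,2])).round(2),"F",s['contact_force'].round(1),"w",round(s['gripper_width'],2),"rows-units",d.round(2))
E
python3 -c "
from h import *
go([.375,-.029,.248])"
```

```text
t 2.9 pos [0.3343 0.1473 0.2486] yaw_y 67.51 tilt 0.06 F [ 0.3 -1.1  0.3] w 0.7 rows-units [-3.5  -4.91  0.02]
```

```bash
python3 -m crank '[{"angular":[0,0,0],"delta_pos":[-0.7,-0.98,0],"gripper":0.7},{"angular":[0,0,0],"delta_pos":[-0.7,-0.98,0],"gripper":0.7},{"angular":[0,0,0],"delta_pos":[-0.7,-0.98,0],"gripper":0.7},{"angular":[0,0,0],"delta_pos":[-0.7,-0.98,0],"gripper":0.7},{"angular":[0,0,0],"delta_pos":[-0.7,-0.98,0],"gripper":0.7},{"angular":[0,0,-0.94],"delta_pos":[0,0,0.6],"gripper":0.7},{"angular":[0,0,-0.94],"delta_pos":[0,0,0.6],"gripper":0.7},{"angular":[0,0,-0.94],"delta_pos":[0,0,0.6],"gripper":0.7},{"angular":[0,0,-0.94],"delta_pos":[0,0,0.6],"gripper":0.7},{"angular":[0,0,-0.94],"delta_pos":[0,0,0.6],"gripper":0.7},{"angular":[0,0,0],"delta_pos":[0,0,0],"gripper":0.7}]'; python3 -c "
from h import *
go([.375,-.029,.105])
for n in('top','scene'):cv2.imwrite('pics/%s1.png'%n,grab_frame(n)[:,:,::-1])
a=cv2.imread('pics/scene1.png')[150:320,140:340];b=cv2.imread('pics/top1.png')[220:360,160:340]
cv2.imwrite('pics/c1.png',np.hstack([cv2.resize(a,(400,340)),cv2.resize(b,(400,340))]))"
```

```text
time: 4.28
tool_pos: [0.374, -0.0274, 0.1569]
tool_rot: [-0.001, -0.008, 1.0, 0.0]
contact_force: [0.2, -0.0, 0.3]
gripper_width: 0.699
t 4.275 pos [ 0.374  -0.0274  0.1569] yaw_y 90.94 tilt 0.17 F [ 0.2 -0.   0.3] w 0.7 rows-units [-0.04 -0.06  1.73]
```

View pics/c1.png

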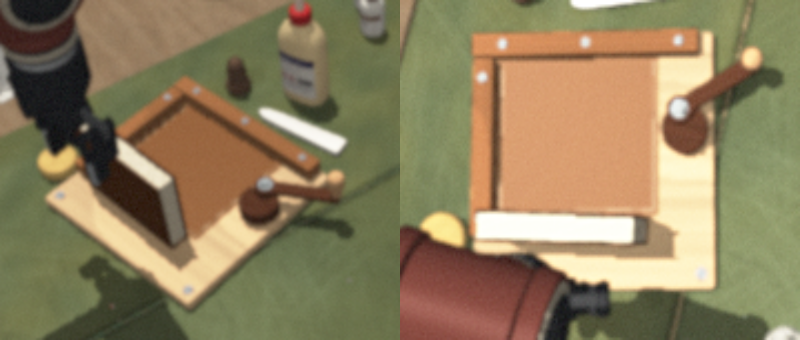

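```bash
python3 -m crank '[{"angular":[0,0,0],"delta_pos":[0,-0.04,0.85],"gripper":0.7},{"angular":[0,0,0],"delta_pos":[0,0,0.85],"gripper":0.7},{"angular":[0,0,0],"delta_pos":[-0.3,0,0],"gripper":0.7},{"angular":[0,0,0],"delta_pos":[-0.3,0,0],"gripper":0.7},{"angular":[0,0,0],"delta_pos":[-0.2,0,0],"gripper":0.7},{"angular":[0,0,0],"delta_pos":[-0.2,0,0],"gripper":0.7},{"angular":[0,0,0],"delta_pos":[-0.2,0,0],"gripper":0.7}]'; python3 -c "
from h import *
go([.375,-.029,.105])
for n in('top','scene'):cv2.imwrite('pics/%s2.png'%n,grab_frame(n)[:,:,::-1])
a=cv2.imread('pics/scene2.png')[150:320,140:340];b=cv2.imread('pics/top2.png')[220:360,160:340]
cv2.imwrite('pics/c2.png',np.hstack([cv2.resize(a,(400,340)),cv2.resize(b,(400,340))]))"
```

```text
time: 5.25
tool_pos: [0.4116, -0.0283, 0.1077]
tool_rot: [0.0, -0.009, 1.0, -0.0]
contact_force: [-0.2, 0.4, -0.8]
gripper_width: 0.697
t 5.25 pos [ 0.4116 -0.0283  0.1077] yaw_y 90.99 tilt 0.03 F [-0.2  0.4 -0.8] w 0.7 rows-units [ 1.22 -0.    0.09]
```

View pics/c2.png

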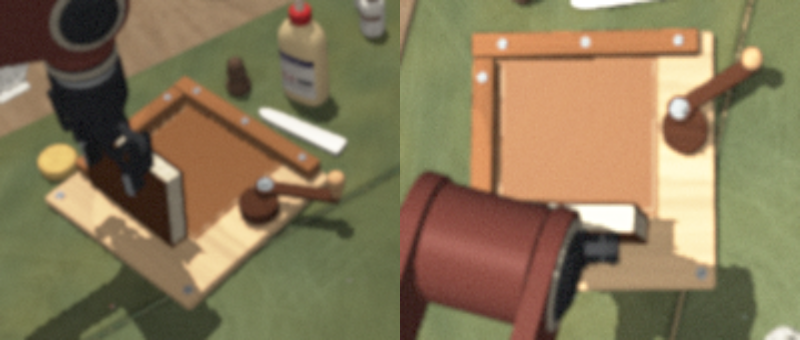

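```bash
python3 -m crank '[{"angular":[0,0,0],"delta_pos":[-0.2,0,0],"gripper":0.7},{"angular":[0,0,0],"delta_pos":[-0.2,0,0],"gripper":0.7},{"angular":[0,0,0],"delta_pos":[-0.2,0,0],"gripper":0.7},{"angular":[0,0,0],"delta_pos":[-0.2,0,0],"gripper":0.7}]'; python3 -c "
from h import *
go([.375,-.029,.105])
for n in('top','scene'):cv2.imwrite('pics/%s3.png'%n,grab_frame(n)[:,:,::-1])
a=cv2.imread('pics/scene3.png')[150:320,140:340];b=cv2.imread('pics/top3.png')[220:360,160:340]
cv2.imwrite('pics/c3.png',np.hstack([cv2.resize(a,(400,340)),cv2.resize(b,(400,340))]))"
```

```text
time: 5.85
tool_pos: [0.4354, -0.0278, 0.1073]
tool_rot: [0.0, -0.009, 1.0, 0.0]
contact_force: [0.2, 0.2, -0.2]
gripper_width: 0.699
t 5.85 pos [ 0.4354 -0.0278  0.1073] yaw_y 90.99 tilt 0.0 F [ 0.2  0.2 -0.2] w 0.7 rows-units [ 2.01 -0.    0.08]
```

View pics/c3.png

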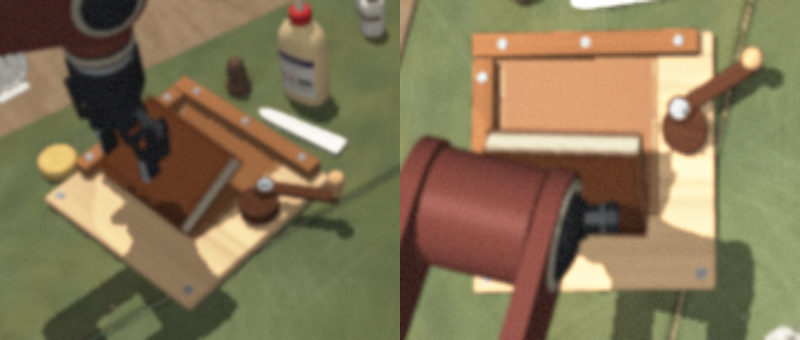

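```bash
python3 -m crank '[{"angular":[0,0,0],"delta_pos":[0.7,0,0],"gripper":0.7},{"angular":[0,0,0],"delta_pos":[0.7,0,0],"gripper":0.7},{"angular":[0,0,0],"delta_pos":[0.1,0,0],"gripper":0.7},{"angular":[0,0,0],"delta_pos":[0,0,0],"gripper":0.7}]'; python3 -c "
from h import *
go([.393,-.027,.035])
for n in('top','scene'):cv2.imwrite('pics/%s4.png'%n,grab_frame(n)[:,:,::-1])
a=cv2.imread('pics/scene4.png')[150:320,140:340];b=cv2.imread('pics/top4.png')[220:360,160:340]
cv2.imwrite('pics/c4.png',np.hstack([cv2.resize(a,(400,340)),cv2.resize(b,(400,340))]))"
```

```text
time: 6.45
tool_pos: [0.3904, -0.0287, 0.1076]
tool_rot: [0.001, -0.009, 1.0, -0.0]
contact_force: [-0.7, -0.0, 0.3]
gripper_width: 0.699
t 6.45 pos [ 0.3904 -0.0287  0.1076] yaw_y 90.98 tilt 0.06 F [-0.7 -0.   0.3] w 0.7 rows-units [-0.09  0.05  2.42]
```

View pics/c4.png

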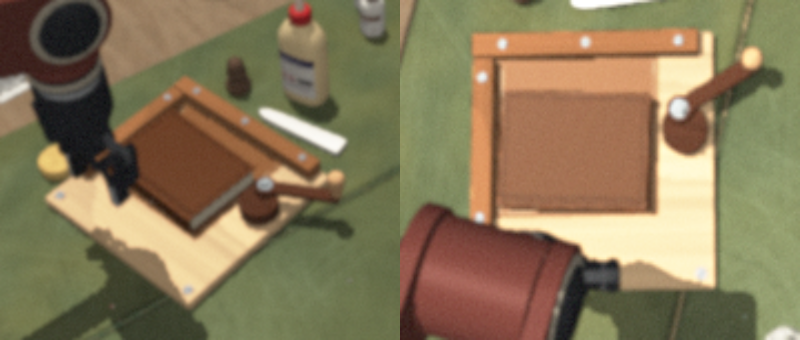

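```bash
python3 -c "
from h import *
p=[.484,-.0446,.010]
q=lambda X:(np.array([[np.cos(p[2]),np.sin(p[2])],[-np.sin(p[2]),np.cos(p[2])]])@(X[:2]-p[:2])).round(4)
for u in[(499,92),(654,97),(651,212),(498,206)]:
  X=ray('top',(160+(u[0]-400)/2.2222,220+u[1]/2.4286),.041);print(X.round(4),q(X))
"
```

```text
[0.5541 0.0465 0.041 ] [0.0711 0.0903]
[ 0.5464 -0.1107  0.041 ] [ 0.0618 -0.0667]
[ 0.4414 -0.1073  0.041 ] [-0.0432 -0.0622]
[0.4494 0.0458 0.041 ] [-0.0337  0.0908]
```

```bash
python3 -m crank '[{"angular":[0,0,0],"delta_pos":[0,-0.08,0.8],"gripper":0.7},{"angular":[0,0,0],"delta_pos":[0,0,0.8],"gripper":0.7},{"angular":[0,0,0],"delta_pos":[0,0,0.5],"gripper":0.7},{"angular":[0,0,0],"delta_pos":[0,0,0.3],"gripper":0.7},{"angular":[0,0,0],"delta_pos":[0,0,0],"gripper":0.7}]'; python3 -c "
from h import *
go([.468,-.031,.033])
for n in('top','scene'):cv2.imwrite('pics/%s5.png'%n,grab_frame(n)[:,:,::-1])
a=cv2.imread('pics/scene5.png')[150:320,140:340];
cv2.imwrite('pics/c5.png',cv2.resize(a,(800,600)))"
```

```text
time: 7.18
tool_pos: [0.3899, -0.0309, 0.035]
tool_rot: [-0.001, -0.009, 1.0, 0.0]
contact_force: [1.3, -0.3, 0.6]
gripper_width: 0.702
t 7.175 pos [ 0.3899 -0.0309  0.035 ] yaw_y 91.0 tilt 0.06 F [ 1.3 -0.3  0.6] w 0.7 rows-units [-2.6  -0.05  0.06]
```

View pics/c5.png

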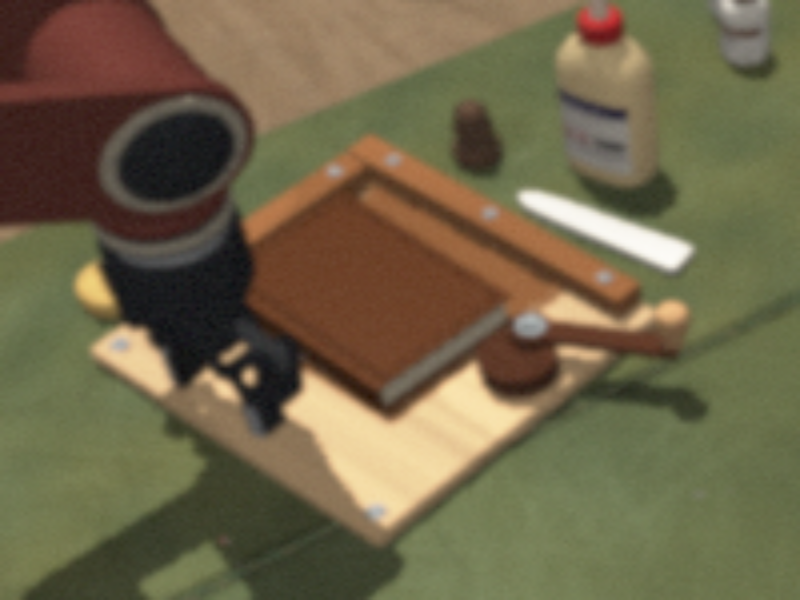

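```bash
python3 -m crank '[{"angular":[0,0,0],"delta_pos":[-0.3,0,0],"gripper":0.7},{"angular":[0,0,0],"delta_pos":[-0.3,0,0],"gripper":0.7},{"angular":[0,0,0],"delta_pos":[-0.3,0,0],"gripper":0.7},{"angular":[0,0,0],"delta_pos":[-0.3,0,0],"gripper":0.7},{"angular":[0,0,0],"delta_pos":[-0.25,0,0],"gripper":0.7},{"angular":[0,0,0],"delta_pos":[-0.25,0,0],"gripper":0.7},{"angular":[0,0,0],"delta_pos":[-0.25,0,0],"gripper":0.7},{"angular":[0,0,0],"delta_pos":[-0.25,0,0],"gripper":0.7}]'; python3 -c "
from h import *
go([.468,-.031,.033])
for n in('top','scene'):cv2.imwrite('pics/%s6.png'%n,grab_frame(n)[:,:,::-1])
a=cv2.imread('pics/scene6.png')[150:320,140:340];b=cv2.imread('pics/top6.png')[220:360,160:340]
cv2.imwrite('pics/c6.png',np.hstack([cv2.resize(a,(400,340)),cv2.resize(b,(400,340))]))"
```

```text
time: 8.28
tool_pos: [0.4562, -0.0297, 0.0351]
tool_rot: [-0.0, -0.009, 1.0, 0.0]
contact_force: [-0.8, -0.9, 0.7]
gripper_width: 0.701
t 8.275 pos [ 0.4562 -0.0297  0.0351] yaw_y 91.0 tilt 0.04 F [-0.8 -0.9  0.7] w 0.7 rows-units [-0.39 -0.05  0.07]
```

View pics/c6.png

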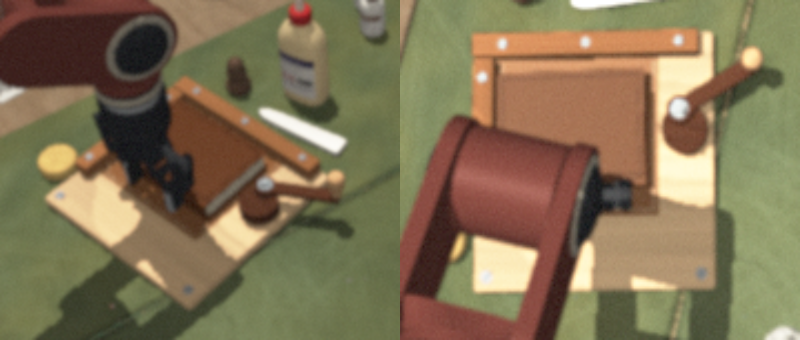

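```bash
python3 -m crank '[{"angular":[0,0,0],"delta_pos":[-0.15,0,0],"gripper":0.7},{"angular":[0,0,0],"delta_pos":[-0.15,0,0],"gripper":0.7},{"angular":[0,0,0],"delta_pos":[-0.1,0,0],"gripper":0.7}]'; python3 -m crank '[{"angular":[0,0,0],"delta_pos":[-0.08,0,0],"gripper":0.7}]'; python3 -m crank '[{"angular":[0,0,0],"delta_pos":[-0.08,0,0],"gripper":0.7}]'
```

```text
time: 8.75
tool_pos: [0.4682, -0.0296, 0.0353]
tool_rot: [-0.0, -0.009, 1.0, 0.0]
contact_force: [-1.1, 0.5, 0.8]
gripper_width: 0.699
time: 8.88
tool_pos: [0.4705, -0.0296, 0.0352]
tool_rot: [-0.0, -0.009, 1.0, 0.0]
contact_force: [-1.2, 0.3, 0.1]
gripper_width: 0.702
time: 9.0
tool_pos: [0.471, -0.0294, 0.035]
tool_rot: [-0.003, -0.009, 1.0, 0.0]
contact_force: [-12.7, -0.3, 8.9]
gripper_width: 0.701
```

```bash
python3 -m crank '[{"angular":[0,0,0],"delta_pos":[-0.05,0,0],"gripper":0.7},{"angular":[0,0,0],"delta_pos":[0,0,0],"gripper":0.7}]'; python3 -c "
from h import *
go([.468,-.031,.033])
for n in('top','scene'):cv2.imwrite('pics/%s7.png'%n,grab_frame(n)[:,:,::-1])
a=cv2.imread('pics/scene7.png')[150:320,140:340];b=cv2.imread('pics/top7.png')[220:360,160:340]
cv2.imwrite('pics/c7.png',np.hstack([cv2.resize(a,(400,340)),cv2.resize(b,(400,340))]))"
```

```text
time: 9.25
tool_pos: [0.4711, -0.0294, 0.0348]
tool_rot: [-0.005, -0.009, 1.0, 0.0]
contact_force: [-14.5, -0.7, 10.9]
gripper_width: 0.7
t 9.25 pos [ 0.4711 -0.0294  0.0348] yaw_y 90.98 tilt 0.56 F [-14.5  -0.7  10.9] w 0.7 rows-units [ 0.1  -0.05  0.06]
```

View pics/c7.png

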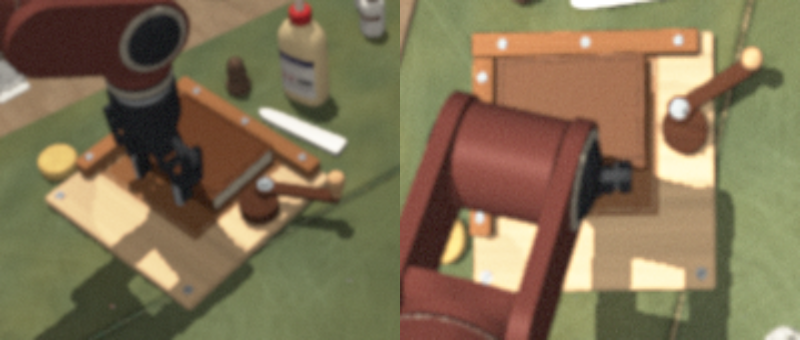

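```bash
python3 -c "
from h import *
for z in(.02,.05,.1,.15,.2,.25,.3):print(z,proj('scene',[.471,-.029,z]).round(0), (proj('scene',[.471,-.029,z])-[140,150])*2, proj('top',[.471,-.029,z]).round(0))
print('glue',ray('top',(244,193),.0),ray('top',(258,188),.06), ray('top',(235,178),.164))
print(tri((294,198),(244,193)))
b=cv2.imread('pics/scene7.png')[60:320,100:400];cv2.imwrite('pics/c7b.png',cv2.resize(b,None,fx=2.3,fy=2.3))
"
```

```text
0.02 [[222. 243.]] [[164.2872681  186.53532552]] [[239. 295.]]
0.05 [[220. 235.]] [[160.38369506 170.08357155]] [[237. 294.]]
0.1 [[217. 221.]] [[153.57009105 141.36738363]] [[233. 293.]]
0.15 [[213. 205.]] [[146.34147551 110.90211416]] [[228. 292.]]
0.2 [[209. 189.]] [[138.65874035  78.52294067]] [[223. 291.]]
0.25 [[205. 172.]] [[130.47770442  44.04365997]] [[217. 290.]]
0.3 [[201. 154.]] [[121.74826327   7.25310508]] [[211. 288.]]
glue [ 0.71162043 -0.03496338  0.        ] [ 0.70763108 -0.07676107  0.06      ] [ 0.70318473 -0.0442755   0.164     ]
[ 0.71858857 -0.03324997 -0.01995061]
```

View pics/c7b.png

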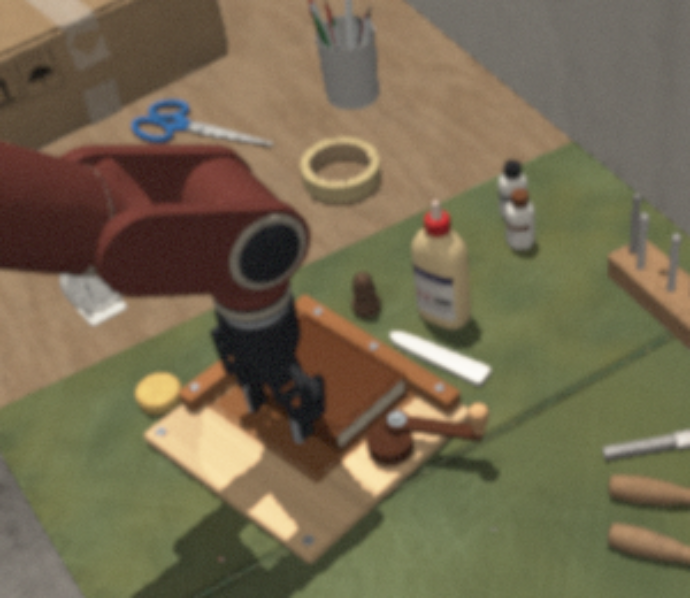

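```bash
python3 -m crank '[{"angular":[0,0,0],"delta_pos":[0.4,0,0],"gripper":0.7},{"angular":[0,0,0],"delta_pos":[0.4,0,0],"gripper":0.4},{"angular":[0,0,0],"delta_pos":[0,0,-1],"gripper":0},{"angular":[0,0,0],"delta_pos":[0,0,-1],"gripper":0},{"angular":[0,0,0],"delta_pos":[0,0,-1],"gripper":0},{"angular":[0,0,0],"delta_pos":[0,0,-1],"gripper":0},{"angular":[0,0,0],"delta_pos":[-0.9,-0.9,0],"gripper":0},{"angular":[0,0,0],"delta_pos":[-0.9,-0.9,0],"gripper":0},{"angular":[0,0,0],"delta_pos":[-0.9,-0.9,0],"gripper":0},{"angular":[0,0,0],"delta_pos":[-0.9,-0.9,0],"gripper":0},{"angular":[0,0,0],"delta_pos":[-0.9,-0.9,0],"gripper":0},{"angular":[0,0,0],"delta_pos":[-0.9,-0.9,0],"gripper":0}]'; python3 -c "
from h import *
S=lambda u,v:(140+u/3.5,150+v/3.5)
T=lambda u,v:(160+u/4,220+v/4)
print('pivot',tri(S(464,322),T(501,180)),'knob',tri(S(588,308),T(633,95)),ray('top',T(633,95),.079),ray('scene',S(588,303),.079))
go([.6136,-.191,.069])
for n in('top','scene'):cv2.imwrite('pics/%s8.png'%n,grab_frame(n)[:,:,::-1])
a=cv2.imread('pics/scene8.png')[150:320,140:340];b=cv2.imread('pics/top8.png')[220:360,160:340]
cv2.imwrite('pics/c8.png',np.hstack([cv2.resize(a,(400,340)),cv2.resize(b,(400,340))]))"
```

```text
time: 10.85
tool_pos: [0.6157, -0.19, 0.1553]
tool_rot: [0.0, -0.009, 1.0, -0.0]
contact_force: [-0.1, -0.4, 0.6]
gripper_width: -0.002
pivot [ 0.53481898 -0.13607497  0.04510434] knob [ 0.57650071 -0.21093716  0.07627834] [ 0.57562301 -0.21058461  0.079     ] [ 0.57846701 -0.21007397  0.079     ]
t 10.85 pos [ 0.6157 -0.19    0.1553] yaw_y 90.99 tilt 0.04 F [-0.1 -0.4  0.6] w -0.0 rows-units [ 0.07 -0.03  2.88]
```

View pics/c8.png

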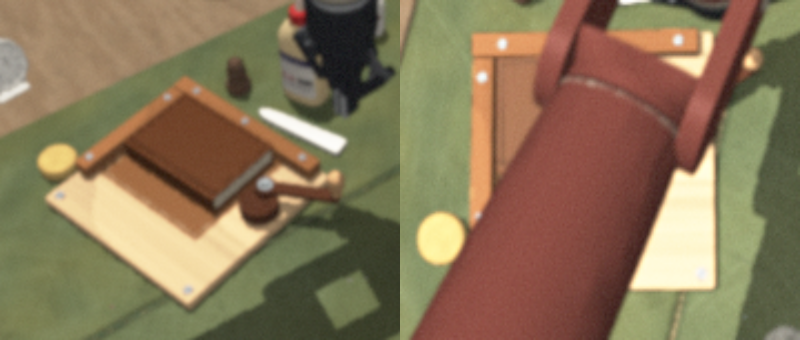

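```bash
python3 -m crank '[{"angular":[0,0,-0.97],"delta_pos":[0,0,0],"gripper":0},{"angular":[0,0,-0.97],"delta_pos":[0,0,0],"gripper":0},{"angular":[0,0,-0.97],"delta_pos":[0,0,0],"gripper":0},{"angular":[0,0,-0.97],"delta_pos":[0,0,0],"gripper":0},{"angular":[0,0,-0.97],"delta_pos":[0,0,0],"gripper":0},{"angular":[0,0,-0.97],"delta_pos":[0,0,0],"gripper":0},{"angular":[0,0,0],"delta_pos":[0,0,0.9],"gripper":0},{"angular":[0,0,0],"delta_pos":[0,0,0.9],"gripper":0},{"angular":[0,0,0],"delta_pos":[0,0,0.7],"gripper":0},{"angular":[0,0,0],"delta_pos":[0,0,0.35],"gripper":0},{"angular":[0,0,0],"delta_pos":[0,0,0],"gripper":0}]'; python3 -c "
from h import *
t=np.radians(-150)
go(np.array([.577,-.2108,.069])-.026*np.array([np.cos(t),np.sin(t),0]))
for n in('top','scene'):cv2.imwrite('pics/%s9.png'%n,grab_frame(n)[:,:,::-1])
a=cv2.imread('pics/scene9.png')[150:320,190:390]
cv2.imwrite('pics/c9.png',cv2.resize(a,(700,595)))"
```

```text
time: 12.32
tool_pos: [0.6146, -0.1888, 0.0691]
tool_rot: [-0.0, -0.26, 0.966, 0.0]
contact_force: [-0.3, 0.8, 0.4]
gripper_width: 0.001
t 12.325 pos [ 0.6146 -0.1888  0.0691] yaw_y 120.09 tilt 0.08 F [-0.3  0.8  0.4] w 0.0 rows-units [ 0.58 -0.01  0.  ]
```

View pics/c9.png

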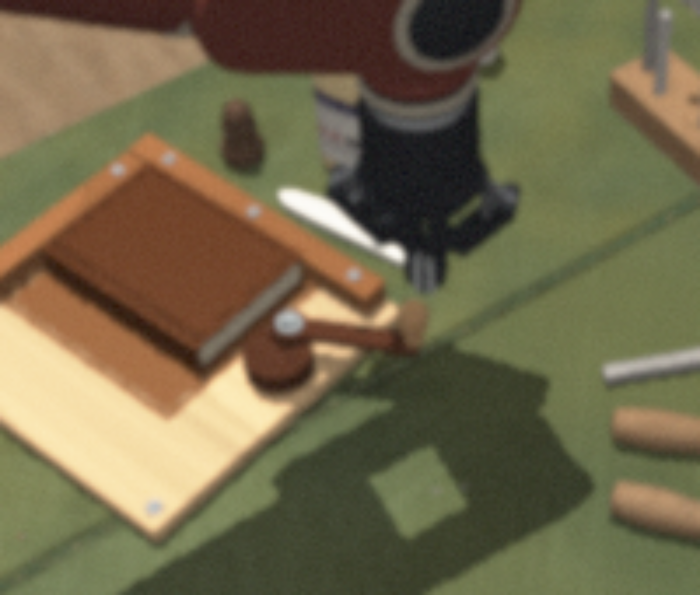

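```bash
python3 -m crank '[{"angular":[0,0,0],"delta_pos":[0.3,0,0],"gripper":0},{"angular":[0,0,0],"delta_pos":[0.28,0,0],"gripper":0},{"angular":[0,0,1],"delta_pos":[0.25,-0.062,0],"gripper":0},{"angular":[0,0,1],"delta_pos":[0.25,-0.062,0],"gripper":0},{"angular":[0,0,1],"delta_pos":[0.25,-0.062,0],"gripper":0},{"angular":[0,0,1],"delta_pos":[0.25,-0.062,0],"gripper":0}]'; cat >> h.py <<'E'
def arc(d=.024,piv=(.5348,-.137)):
    s=state();q=s['tool_rot'];R=Ro.from_quat(np.r_[q[1:],q[0]]).as_matrix()
    v=s['tool_pos'][:2]-piv; print("rel pivot in tool x,y (want -%.3f,-.085):"%d,(R[:2,:2].T@v).round(4),"knob angle if facing",np.degrees(np.arctan2(R[1,0],R[0,0]))+90)
    go([*s['tool_pos'][:2],.069])
E
python3 -c "
from h import *
arc()
for n in('top','scene'):cv2.imwrite('pics/%s10.png'%n,grab_frame(n)[:,:,::-1])
a=cv2.imread('pics/scene10.png')[150:320,190:390]
cv2.imwrite('pics/c10.png',cv2.resize(a,(700,595)))"
```

```text
time: 13.18
tool_pos: [0.575, -0.2165, 0.0703]
tool_rot: [0.0, -0.086, 0.996, -0.0]
contact_force: [0.5, 0.2, 0.5]
gripper_width: -0.002
rel pivot in tool x,y (want -0.024,-.085): [-0.0259 -0.0853] knob angle if facing -80.09892535937618
t 13.175 pos [ 0.575  -0.2165  0.0703] yaw_y 99.9 tilt 0.05 F [0.5 0.2 0.5] w -0.0 rows-units [0.   0.   0.04]
```

View pics/c10.png

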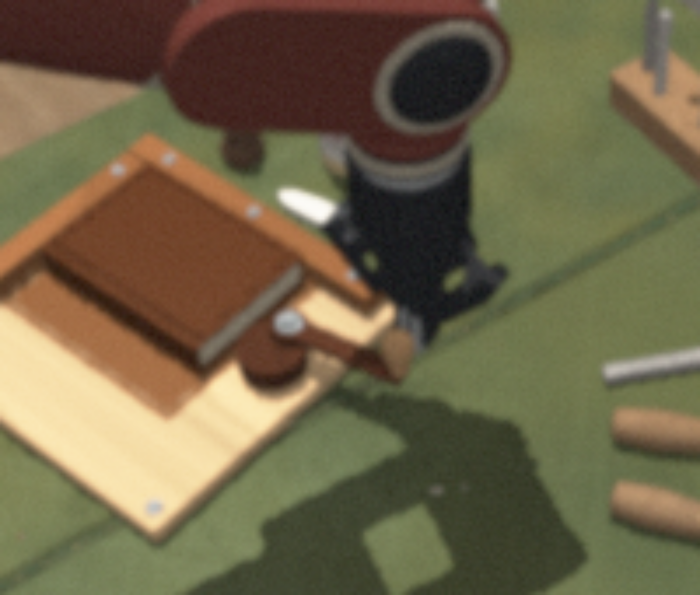

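```bash
python3 -m crank '[{"angular":[0,0,1],"delta_pos":[0.25,-0.062,0.01],"gripper":0},{"angular":[0,0,1],"delta_pos":[0.25,-0.062,0.01],"gripper":0},{"angular":[0,0,1],"delta_pos":[0.25,-0.062,0],"gripper":0},{"angular":[0,0,1],"delta_pos":[0.25,-0.062,0],"gripper":0},{"angular":[0,0,1],"delta_pos":[0.25,-0.062,0],"gripper":0},{"angular":[0,0,1],"delta_pos":[0.25,-0.062,0],"gripper":0},{"angular":[0,0,1],"delta_pos":[0.25,-0.062,0],"gripper":0},{"angular":[0,0,1],"delta_pos":[0.25,-0.062,0],"gripper":0}]'; 
python3 -c "
from h import *
arc()
for n in('top','scene'):cv2.imwrite('pics/%s11.png'%n,grab_frame(n)[:,:,::-1])
a=cv2.imread('pics/scene11.png')[150:320,190:390]
cv2.imwrite('pics/c11.png',cv2.resize(a,(700,595)))"
```

```text
time: 14.28
tool_pos: [0.5154, -0.2233, 0.0697]
tool_rot: [0.001, 0.259, 0.966, -0.0]
contact_force: [1.7, -0.4, -0.7]
gripper_width: 0.0
rel pivot in tool x,y (want -0.024,-.085): [-0.0263 -0.0845] knob angle if facing 240.01109245825046
t 14.275 pos [ 0.5154 -0.2233  0.0697] yaw_y 60.01 tilt 0.1 F [ 1.7 -0.4 -0.7] w 0.0 rows-units [ 0.   -0.    0.02]
```

View pics/c11.png

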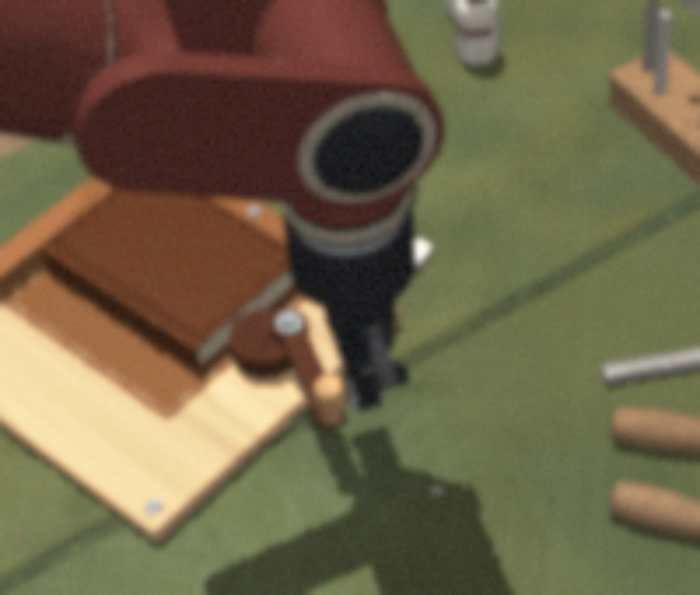

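Good tracking: the cam is now approaching the notebook. I'll continue in smaller groups.

```bash
python3 -m crank '[{"angular":[0,0,1],"delta_pos":[0.25,-0.06,0],"gripper":0},{"angular":[0,0,1],"delta_pos":[0.25,-0.06,0],"gripper":0},{"angular":[0,0,1],"delta_pos":[0.25,-0.06,0],"gripper":0}]'; python3 -m crank '[{"angular":[0,0,1],"delta_pos":[0.25,-0.06,0],"gripper":0}]'; python3 -m crank '[{"angular":[0,0,1],"delta_pos":[0.25,-0.06,0],"gripper":0}]'
python3 -c "
from h import *
arc()
for n in('top','scene'):cv2.imwrite('pics/%s12.png'%n,grab_frame(n)[:,:,::-1])
a=cv2.imread('pics/scene12.png')[150:320,190:390]
cv2.imwrite('pics/c12.png',cv2.resize(a,(700,595)))"
```

```text
time: 14.75
tool_pos: [0.494, -0.2152, 0.0697]
tool_rot: [0.001, 0.382, 0.924, -0.0]
contact_force: [0.4, -1.6, 0.5]
gripper_width: -0.004
time: 14.88
tool_pos: [0.4873, -0.2112, 0.0697]
tool_rot: [0.001, 0.422, 0.907, -0.001]
contact_force: [1.3, -0.9, 0.5]
gripper_width: -0.002
time: 15.0
tool_pos: [0.4811, -0.2067, 0.0697]
tool_rot: [0.001, 0.461, 0.887, -0.001]
contact_force: [-0.4, -2.6, -0.8]
gripper_width: 0.0
rel pivot in tool x,y (want -0.024,-.085): [-0.0261 -0.084 ] knob angle if facing 215.09586652940743
t 15.0 pos [ 0.4811 -0.2067  0.0697] yaw_y 35.1 tilt 0.11 F [-0.4 -2.6 -0.8] w 0.0 rows-units [0.   0.   0.02]
```

View pics/c12.png

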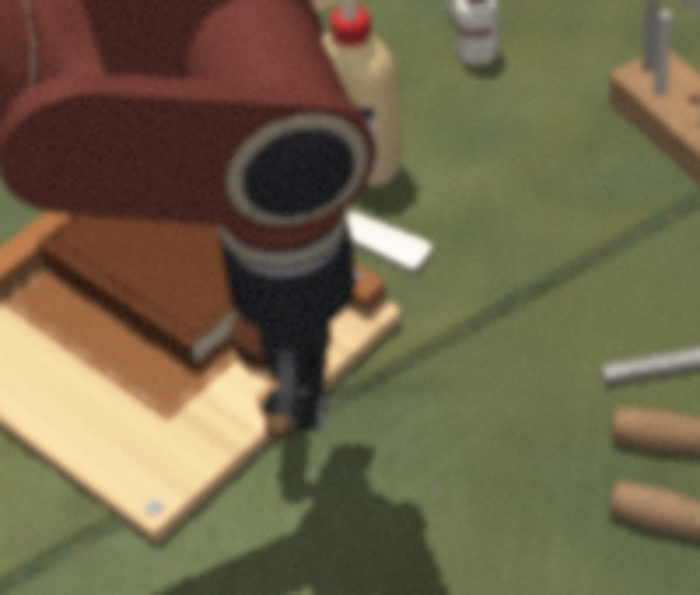

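```bash
for i in 1; do python3 -m crank '[{"angular":[0,0,0.6],"delta_pos":[0.15,-0.036,0],"gripper":0}]'; python3 -m crank '[{"angular":[0,0,0.6],"delta_pos":[0.15,-0.036,0],"gripper":0}]';python3 -m crank '[{"angular":[0,0,0.6],"delta_pos":[0.15,-0.036,0],"gripper":0}]'; done
python3 -c "
from h import *
arc()"
```

```text
time: 15.22
tool_pos: [0.4779, -0.2035, 0.0696]
tool_rot: [0.001, 0.483, 0.876, -0.0]
contact_force: [-0.5, -1.4, -0.2]
gripper_width: 0.005
time: 15.35
tool_pos: [0.4744, -0.2003, 0.0695]
tool_rot: [0.001, 0.506, 0.863, -0.0]
contact_force: [0.9, -2.4, 0.2]
gripper_width: 0.006
time: 15.48
tool_pos: [0.4718, -0.1979, 0.0697]
tool_rot: [0.002, 0.528, 0.849, -0.001]
contact_force: [3.0, -7.7, -3.6]
gripper_width: -0.001
rel pivot in tool x,y (want -0.024,-.085): [-0.0268 -0.0835] knob angle if facing 206.2183002570741
t 15.475 pos [ 0.4718 -0.1979  0.0697] yaw_y 26.22 tilt 0.26 F [ 3.  -7.7 -3.6] w -0.0 rows-units [ 0.   -0.    0.02]
```

```bash
python3 -m crank '[{"angular":[0,0,0.3],"delta_pos":[0.08,-0.02,0],"gripper":0}]'; python3 -m crank '[{"angular":[0,0,0.3],"delta_pos":[0.08,-0.02,0],"gripper":0}]'
python3 -c "
from h import *
arc()
for n in('top','scene'):cv2.imwrite('pics/%s13.png'%n,grab_frame(n)[:,:,::-1])
b=cv2.imread('pics/top13.png')[220:360,160:340]
a=cv2.imread('pics/scene13.png')[150:320,140:340]
cv2.imwrite('pics/c13.png',np.hstack([cv2.resize(a,(400,340)),cv2.resize(b,(400,340))]))"
```

```text
time: 15.6
tool_pos: [0.4706, -0.1968, 0.0698]
tool_rot: [0.003, 0.539, 0.842, -0.002]
contact_force: [3.3, -9.2, -4.6]
gripper_width: 0.003
time: 15.72
tool_pos: [0.4693, -0.1956, 0.0699]
tool_rot: [0.004, 0.55, 0.835, -0.002]
contact_force: [4.6, -11.9, -7.4]
gripper_width: 0.003
rel pivot in tool x,y (want -0.024,-.085): [-0.0279 -0.0833] knob angle if facing 203.2684329173757
t 15.725 pos [ 0.4693 -0.1956  0.0699] yaw_y 23.27 tilt 0.5 F [  4.6 -11.9  -7.4] w 0.0 rows-units [ 0.   -0.    0.03]
```

View pics/c13.png

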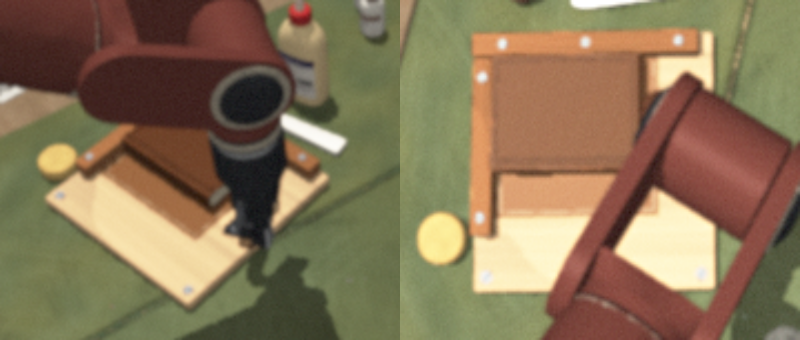

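```bash
python3 -m crank '[{"angular":[0,0,0.3],"delta_pos":[0.08,-0.01,0],"gripper":0},{"angular":[0,0,0],"delta_pos":[0.02,0,0],"gripper":0},{"angular":[0,0,0],"delta_pos":[0,0,0],"gripper":0}]'; python3 -c "
from h import *
arc()"
python3 -m crank '[{"angular":[0,0,0],"delta_pos":[-0.4,0,0],"gripper":0},{"angular":[0,0,0],"delta_pos":[-0.8,0,0],"gripper":0},{"angular":[0,0,0],"delta_pos":[0,0,-1],"gripper":0},{"angular":[0,0,0],"delta_pos":[0,0,-1],"gripper":0},{"angular":[0,0,0],"delta_pos":[0,0,-1],"gripper":0},{"angular":[0,0,0],"delta_pos":[0,0,-1],"gripper":0},{"angular":[0,0,0],"delta_pos":[-1,0,0],"gripper":0},{"angular":[0,0,0],"delta_pos":[-1,0,0],"gripper":0},{"angular":[0,0,0],"delta_pos":[-1,0,0],"gripper":0},{"angular":[0,0,0],"delta_pos":[-1,0,0],"gripper":0},{"angular":[0,0,0],"delta_pos":[-1,0,0],"gripper":0},{"angular":[0,0,0],"delta_pos":[-1,0,0],"gripper":0}]'
python3 -c "
from h import *
arc()
for n in('top','scene'):cv2.imwrite('pics/%s14.png'%n,grab_frame(n)[:,:,::-1])
b=cv2.imread('pics/top14.png')[220:360,160:340]
a=cv2.imread('pics/scene14.png')[150:320,140:340]
cv2.imwrite('pics/c14.png',np.hstack([cv2.resize(a,(400,340)),cv2.resize(b,(400,340))]))"
```

```text
time: 16.2
tool_pos: [0.4678, -0.1937, 0.0699]
tool_rot: [0.004, 0.561, 0.828, -0.003]
contact_force: [3.0, -13.5, -6.7]
gripper_width: -0.001
rel pivot in tool x,y (want -0.024,-.085): [-0.0277 -0.0833] knob angle if facing 201.8170698531335
t 16.2 pos [ 0.4678 -0.1937  0.0699] yaw_y 21.82 tilt 0.56 F [  3.  -13.5  -6.7] w -0.0 rows-units [ 0.   -0.    0.03]
time: 17.7
tool_pos: [0.5464, -0.3916, 0.1889]
tool_rot: [-0.0, 0.561, 0.828, 0.0]
contact_force: [0.4, 0.7, 0.4]
gripper_width: -0.0
rel pivot in tool x,y (want -0.024,-.085): [-0.2408 -0.0835] knob angle if facing 201.7400301595187
t 17.7 pos [ 0.5464 -0.3916  0.1889] yaw_y 21.74 tilt 0.06 F [0.4 0.7 0.4] w -0.0 rows-units [-0. -0.  4.]
```

View pics/c14.png

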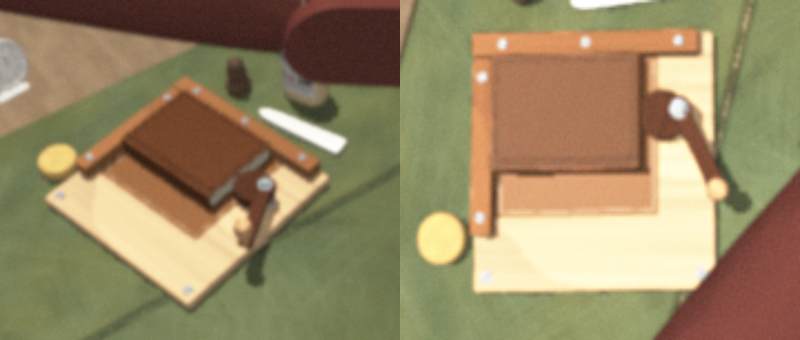

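```bash
python3 -c "
from h import *
b=cv2.imread('pics/top14.png')[225:345,180:320]
cv2.imwrite('pics/c15.png',cv2.resize(b,None,fx=5.5,fy=4.9,interpolation=2))
T=lambda u,v:(160+(u-400)/2.2222,220+v/2.4286);S=lambda u,v:(140+u/2,150+v/2)
k1=ray('top',T(717,188),.079);k2=ray('scene',S(243,225),.079);pv=ray('top',T(680,107),.048);p2=ray('scene',S(265,184),.048)
print(k1,k2,pv,p2)
for k,p in((k1,pv),(k2,p2),(k1,np.array([.5348,-.137,0])),(k2,np.array([.5348,-.137,0]))):
  d=k-p;a=np.degrees(np.arctan2(d[1],d[0]));print(a,'lever',np.radians(-a-54.3), np.hypot(*d[:2]))
p=[.484,-.0446,.010]
c=W(p,[[.105,.095,.041],[.105,-.055,.041],[-.003,-.055,.041],[-.003,.095,.041]])
print((proj('top',c)-[180,225])*[5.5,4.9])
"
```

```text
[ 0.46051839 -0.17530551  0.079     ] [ 0.4577828  -0.17954072  0.079     ] [ 0.53594551 -0.13747833  0.048     ] [ 0.53361319 -0.13824973  0.048     ]
-153.36594011518366 lever 1.7290268315934856 0.08438095379585604
-151.43092505041207 lever 1.69525444763753 0.0863434624855323
-152.72076443944763 lever 1.7177663917981125 0.0835767265374081
-151.08578261962822 lever 1.689230575832015 0.08798500518746527
[[124.20724708  88.1792354 ]
 [488.56696756  78.31617024]
 [491.97250283 314.12342136]
 [122.59488233 323.36943518]]
```

View pics/c15.png

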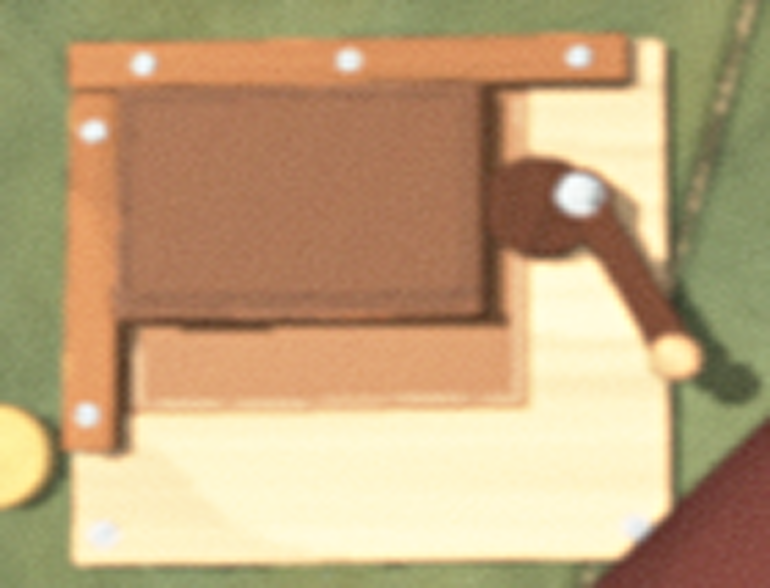

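```bash
python3 -c "
import cv2,numpy as np
a=cv2.imread('pics/top0.png')[160:345,160:330];b=cv2.imread('pics/top14.png')[160:345,160:330]
cv2.imwrite('pics/c16.png',np.hstack([cv2.resize(a,(390,424)),cv2.resize(b,(390,424))]))"
```

```text
(no output)
```

View pics/c16.png

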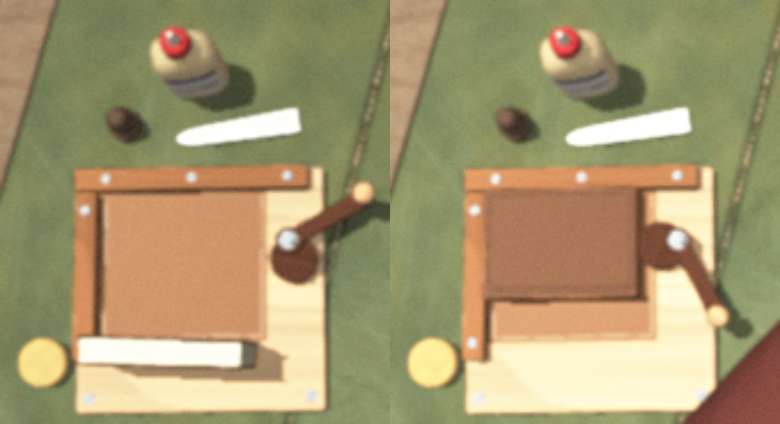

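The bystanders haven't moved, the notebook is against both fences, and the cam is pressed on its end. I'm handing in.

```bash
python3 -c "
from plant import *
print(job_done(), state()['time'])"
```

```text
the job is handed in; nothing more can be done
the job is handed in; nothing more can be done
```

The notebook is flat in the lined corner, against both fences, with the cam lever swung round and pressing on its end. I tipped it by pushing high on its cover. I then pushed it along the board until the force rose to about 14 N at the back fence, and swung the lever with closed fingertips to about 14 N on the knob. I handed in at about 18 s, with the arm clear of everything.

**Notebook:** in the last top picture its edges lie within about 2 mm of the home position at both fences.

**Lever:** from the pictures the lever stands at about 1.69–1.73 rad. That is past the 1.6 where it gets tight, but a little under the 1.75 that this force should give. The difference is within my measuring error, and I did not push again to check.

**Things around the board:** the slicker, folder, wax and glue show no movement between the first and last pictures.

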